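# Open the flight-controller case and lay the board out for soldering

## Task

The screws are already out of the clear flight-controller case: lift its loose cover off the base without shifting the board inside, and set the cover down, not dropped, rim down in the shallow parts tray. Then take the circuit board out of the base, keeping it level, and set it down gently on its standoffs in the middle of the soldering mat. Leave the base where it stands and the parts lying around the work where they are.

Things in the scene. Friction and masses are not known exactly. Their poses are not given: they have to be found in the camera images.
- cover: loose clear polycarbonate hat 84 x 58 mm, 32 mm high, open below, 3 mm walls, grey gasket line at its rim, about 60 g. Starts on the base over the board, rim 4 mm above the table, round the base's spigot with 1.5 mm play; only its weight holds it. Origin: centre of the rim plane; x along the 84 mm, z up to its closed top. Grip its long walls (58 mm apart) from above
- base: loose black plastic base of the case, a plate 84 x 58 mm, 4 mm thick, about 160 g, flat on the table, with a spigot frame and ribs 3 mm high on it (highest point 7 mm above the table). Origin: centre of its underside; x along the 84 mm, z up
- seat (a point): point in the middle of the base's upper face, 4 mm above the table, where the centre of the board's feet stands at the start; its axes are those of the base
- board: green circuit board 62 x 40 x 2 mm on four white standoffs 10 mm high, about 35 g, loose on the base between 3 mm ribs with 2 mm play: its lower face is 14 mm above the table, 7 mm over the spigot. Highest component 21 mm above the feet; long edges bare. Origin: middle of the feet's undersides; x along the 62 mm, z up. Grip the long edges (40 mm apart) from above
- tray_floor (a point): middle of the floor of the shallow aluminium parts tray with dark lining: 150 x 180 mm outside (along its x and y), floor 3 mm above the table, walls 3 mm thick, their tops 14 mm above the table; fixed. Axes x, y along its sides, z up
- mat_middle (a point): middle of the upper face of the thin plain grey soldering mat, 140 x 180 mm (along its x and y), 2 mm thick, lying on the table, fixed. Axes x, y along its sides, z up
- guard: bystander: matte black carbon propeller guard, a ring 144 mm across and 8 mm high with three spokes, lying flat; origin at its centre
- mount1: bystander: red anodized aluminium motor mount, a clamp block with a cross plate on top, 34 mm across and 18 mm high; origin under its centre
- mount2: bystander: second red motor mount, same as the first
- buckle: bystander: grey plastic battery strap buckle, a frame 40 x 34 mm, 6 mm high, lying flat; origin under its centre
There are look-alikes about, which are no part of the job. Of the things like the cover, leave any that is red; of the rest the larger one is meant. Of the things like the part that bears mat_middle, leave any that is turquoise; of the rest the smaller one is meant.

How it is judged (in metres and radians):
On the way, in this order (a step that is already met when the one before it is completed fails the run):
1. the cover is lifted clear above the board while the board still stands in its place on the base (z of cover in the frame of base above 0.026 m and distance between board and seat below 0.007 m), for 0.1 s.
2. the cover stands rim down on the tray's floor, let go, with the board still in its place on the base (z of cover in the frame of tray_floor between -0.004 and 0.004 m and angle between cover's own z axis and vertical below 0.06 rad and x of cover in the frame of tray_floor between -0.06 and 0.06 m and y of cover in the frame of tray_floor between -0.075 and 0.075 m and linear speed of cover below 0.02 m/s and contact force between the fingers and cover below 0.1 N and distance between board and seat below 0.007 m), for 0.2 s.
At the end, for the whole second after the job is handed in: at rest and released: cover rim down, flat on the tray's floor (within 4 mm, 0.06 rad; centre within 60 / 75 mm of the middle in x / y); board upright on its standoffs on the mat (4 mm, 0.06 rad; within 35 mm of the middle); base flat, within 40 mm of its start (z of cover in the frame of tray_floor between -0.004 and 0.004 m and angle between each of cover, board's own z axis and vertical below 0.06 rad and x of cover in the frame of tray_floor between -0.06 and 0.06 m and y of cover in the frame of tray_floor between -0.075 and 0.075 m and linear speed of each of cover, board below 0.02 m/s and contact force between the fingers and cover below 0.1 N and horizontal distance between board and mat_middle below 0.035 m and z of board in the frame of mat_middle between -0.004 and 0.004 m and contact force between the fingers and board below 0.1 N and distance of base from where it was at the start of the episode below 0.04 m and angle between base's own z axis and vertical below 0.05 rad); the robot touches nothing.
It fails at once if the cover is dropped (moving faster than 0.5 m/s with no finger on it, a fall of more than about 13 mm) (contact force between the fingers and cover below 0.01 N and linear speed of cover above 0.5 m/s).
It fails at once if the board is dropped (moving faster than 0.5 m/s with no finger on it) (contact force between the fingers and board below 0.01 N and linear speed of board above 0.5 m/s).
It fails at once if the board is tipped by more than 0.5 rad (angle between board's own z axis and vertical above 0.5 rad).
It fails at once if a part lying around the work (propeller guard, motor mount, buckle) is moved by more than 30 mm (distance of any of guard, mount1, mount2, buckle from where it was at the start of the episode above 0.03 m).
It also fails if it takes over 61 s, if anything falls off the work surface, if the arm or the gripper's body presses on something with over 40 N, if the wrist force passes 120 N, or if a joint passes its speed limit or range.

## Robot

A 6-joint arm with a two-finger parallel gripper is mounted at the origin on the work surface. World frame = base frame: x ahead of the robot, y to its left, z up, the work surface at z = 0. Lengths are in mm, angles in rad, forces in N, time in s.
With the tool pointing down it reaches from about 275 to 750 mm from the base axis. Payload 10.2 kg.
Tool frame: the origin (TCP) lies at the very end of the fingers, on their centre line; the grasp point (between the pads) lies ctrl.grip_depth behind it (ctrl.grip_depth is the distance from the TCP to the grasp point, in mm); z points along the fingers, y is the direction in which the jaws open and shut (so a half turn about z gives the same grasp; the last joint's range is limited). The gripper opens to 85 mm and grips with 20 to 120 N. Pads are 22 mm wide; open, the fingers measure 114 mm over their backs; the gripper's body (76 mm by 85 mm) begins 54 mm behind the grasp point. The pads swing forward as they close: fully open they stand 13 mm farther back than shut.
Start: joints at [-1.427, 0.313, 1.498, -0, 1.331, -0.223], TCP at [188.269, -490.088, 231.294] pointing down, gripper open.
Joint ranges: [-2.94, 2.94], [-0.97, 2.17], [0.19, 2.56], [-1.23, 4.37], [0.02, 3.11], [-2.88, 2.88]. Speed limits (rad/s): [2.39, 2.39, 3.01, 3.14, 3.14, 3.14].

## Interface

Orientations are given as a unit quaternion [w, x, y, z].
In Python, from rig import telemetry, eyes, ctrl, nets gives the robot as it stands. The module is installed in compiled form; this text tells all that it offers.
- The arm moves only by the tool drive_tool, never from a script. Its argument "series" is text: rows parted by semicolons, each of 7 numbers parted by spaces: the shift along the tool's x, y, z normalised to -1 to 1, where 1 is 0.12 m, then the turn, a rotation vector about the tool's x, y, z normalised to -1 to 1, where 1 is 0.5 rad, then the opening, from 0 (shut) to 1 (fully open). In form: tx ty tz wx wy wz hand; .... A call has 1 to 20 rows; each row is the pose to reach, as a shift and turn from the pose measured when the call began, along the tool's axes at that moment; what a row does not reach only later rows make up. A row lasts 1/10 s, in which the tool goes at most 50 mm and 8.59 degrees, less where a joint would pass 70% of its speed; a pose out of reach is approached as far as the arm can. A call with a number of a shift or a turn outside -1 to 1 is refused whole. A call with a gripper value outside its range is refused whole. The fingers move at their own pace and stop on an object; "newtons" is the grip in N (left out, the last holds). Time passes only in rows, so rows that repeat a pose let the fingers close. It gives the time, the measured TCP pose, the force and the opening at its end, in the units of the state.
- telemetry.sense(): the state, without advancing time (a new reading comes with each control period).
- eyes.capture(name): name is "scene" or "side" or "wrist"; returns a dict with "frame" (400x640x3 uint8, red, green, blue), "fx", "fy", "cx", "cy" (pixels), "view" (4x4, takes a point from world to camera coordinates). Camera axes: x right, y up, looking along -z (the intrinsics and any distortion apply to the point x, -y, -z); pixel columns grow to the right and rows downward; lengths in mm; the calibration is good to about 2 mm. A picture is of the moment at which its call begins. There is no depth.
- ctrl.finish_job(): hands the job in, once; it reports no verdict.
Trained networks look in a picture, given as the dict that the camera call returned (one of the last four; its "shot" number tells which), for a name from the list of things; names that differ only in an ending like _2 or _b are one class to them, and where a whole thing is asked for, a point or a joint stands for the part that bears it (a point fixed in the world has none). Each returns a list of dicts, best first, with "confidence" (0 to 1); they miss things now and then, are a little off and sometimes report something else, mostly with a low value. They report only what shows in the picture. A call takes as long as a camera call. They do not tell look-alikes from the thing itself.
- nets.spot_in(name, picture): "rect" ([left, top, right, bottom] in pixels, round what is visible of it).
The state is a dict: "time_s": time; "joints": joint angles; "dq": joint speeds; "tau": joint torques, N m; "eef_pos": TCP position; "ee_rot": TCP orientation; "force": force on the tool from outside, world axes, zero at the start; "wrist_torque": the same for the moment, N m; "grip_width": opening from 0.0 (shut) to 1.0 (fully open).
Only numpy, scipy, OpenCV 4.12 (cv2) and the standard library are available. Lean on these libraries where they do the work, as an engineer would, in place of code of your own. Each camera call takes 0.05 s, during which the arm holds its last target. There are 200 camera calls.

## Working session

There is one attempt and no reset: what is moved stays moved. The work goes in short steps, Python scripts to look and compute and a tool call to move; the robot and the scene stay as the last step left them, time stands still between calls to the robot, and variables do not carry over. Pictures are saved under pics/ and viewed, about 8 in all and at most 12, crops included, and the job is handed in when it is done.

Besides the shell and the picture viewer there is one more tool, called after "Call:" as a command line: name --argument value ..., lists and objects as JSON in quotes. drive_tool: Moves the arm, as the interface text tells. Scaled input: -1 to 1 covers 0.12 m each way for a shift and 0.5 rad each way for a turn. Its arguments: {"type":"object","properties":{"series":{"type":"string"},"newtons":{"type":"number"}},"required":["series"]}

```bash
mkdir -p pics
cat > h.py <<'E'
import numpy as np, cv2
from rig import telemetry, eyes, ctrl, nets
from scipy.spatial.transform import Rotation as R
def save(d,fn,crop=None,s=1):
    f=d["frame"][:,:,::-1]
    if crop: f=f[crop[1]:crop[3],crop[0]:crop[2]]
    if s!=1: f=cv2.resize(f,None,fx=s,fy=s,interpolation=cv2.INTER_CUBIC)
    cv2.imwrite("pics/"+fn,f)
def ray(d,u,v):
    V=np.array(d["view"]); r=np.array([(u-d["cx"])/d["fx"],-(v-d["cy"])/d["fy"],-1.])
    return -V[:3,:3].T@V[:3,3], V[:3,:3].T@r
def at(d,u,v,z):
    o,r=ray(d,u,v); return o+r*(z-o[2])/r[2]
def proj(d,p):
    V=np.array(d["view"]); c=V[:3,:3]@np.asarray(p,float)+V[:3,3]
    return np.array([d["cx"]+d["fx"]*c[0]/-c[2], d["cy"]-d["fy"]*c[1]/-c[2]])
def tool():
    s=telemetry.sense(); q=s["ee_rot"]; return np.array(s["eef_pos"]),R.from_quat([q[1],q[2],q[3],q[0]]),s
def plan(p,yaw=None):
    """shift/turn normalised from current pose to TCP p, tool down with jaw (y) axis at world angle yaw (mod pi)"""
    P,r,s=tool(); d=r.inv().apply(np.array(p)-P)/120
    w=np.zeros(3)
    if yaw is not None:
        c=[]
        for k in (0,np.pi):
            y=np.array([np.cos(yaw+k),np.sin(yaw+k),0]); z=np.array([0,0,-1.]); x=np.cross(y,z)
            c.append((r.inv()*R.from_matrix(np.c_[x,y,z])).as_rotvec())
        w=min(c,key=np.linalg.norm)/.5
    print("shift",d.round(3),"turn",w.round(3),"tcp",P.round(1),"j6",round(s["joints"][5],2),"t",s["time_s"])
E
python3 - <<'E'
from h import *
print(ctrl.grip_depth, tool()[1].as_matrix().round(2))
for n in("scene","side"):
    d=eyes.capture(n); save(d,n+".png"); print(n,d["fx"],d["cx"],d["cy"],np.array(d["view"]).round(2).tolist(),d.keys())
    for t in("cover","base","board","mat_middle","tray_floor","guard","mount1","buckle"):
        for k in nets.spot_in(t,d)[:4]: print(t,np.round(k["rect"]),round(k["confidence"],2))
E
```

```text
18.700000000000003 [[ 0.93  0.36 -0.  ]
 [ 0.36 -0.93  0.  ]
 [ 0.   -0.   -1.  ]]
scene 374.8694434763947 322.66518466106504 200.84679220193428 [[-0.22, 0.98, -0.01, 23.93], [-0.59, -0.12, 0.8, 287.17], [0.78, 0.18, 0.6, -1445.68], [0.0, 0.0, 0.0, 1.0]] dict_keys(['frame', 'fx', 'fy', 'cx', 'cy', 'view', 'shot'])
cover [261. 199. 299. 234.] 0.92
cover [204. 220. 249. 254.] 0.89
cover [311. 217. 335. 239.] 0.58
cover [207. 267. 226. 280.] 0.48
mat_middle [405. 159. 491. 205.] 0.88
mat_middle [352. 208. 426. 254.] 0.74
mat_middle [314. 163. 378. 196.] 0.57
tray_floor [169. 173. 253. 213.] 0.93
guard [304. 257. 365. 311.] 0.91
mount1 [256. 265. 269. 285.] 0.7
mount1 [173. 253. 191. 266.] 0.6
buckle [202. 265. 224. 283.] 0.68
buckle [258. 266. 272. 284.] 0.51
buckle [353. 210. 428. 255.] 0.19
side 465.08458957561385 316.9034785822111 191.70349375813657 [[-0.79, -0.62, -0.01, 483.6], [0.46, -0.6, 0.65, -233.12], [-0.41, 0.5, 0.76, -1238.66], [0.0, 0.0, 0.0, 1.0]] dict_keys(['frame', 'fx', 'fy', 'cx', 'cy', 'view', 'shot'])
cover [294. 187. 314. 211.] 0.83
cover [311. 130. 329. 155.] 0.8
cover [316. 162. 341. 188.] 0.62
mat_middle [328. 217. 402. 284.] 0.79
mat_middle [254. 284. 371. 400.] 0.75
mat_middle [236. 209. 309. 275.] 0.64
tray_floor [359. 124. 423. 174.] 0.6
tray_floor [224. 168. 268. 207.] 0.3
guard [224. 168. 270. 204.] 0.94
mount1 [315. 117. 322. 127.] 0.63
mount1 [269. 151. 284. 158.] 0.61
buckle [292. 134. 304. 138.] 0.51
```

Run:
```python
from h import *
a=cv2.imread("pics/scene.png")[140:330,150:510]; b=cv2.imread("pics/side.png")[90:400,180:450]
cv2.imwrite("pics/a1.png",cv2.resize(a,None,fx=2.2,fy=2.2,interpolation=2))
cv2.imwrite("pics/b1.png",cv2.resize(b,None,fx=1.9,fy=1.9,interpolation=2))
```

```text
(no output)
```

View pics/a1.png

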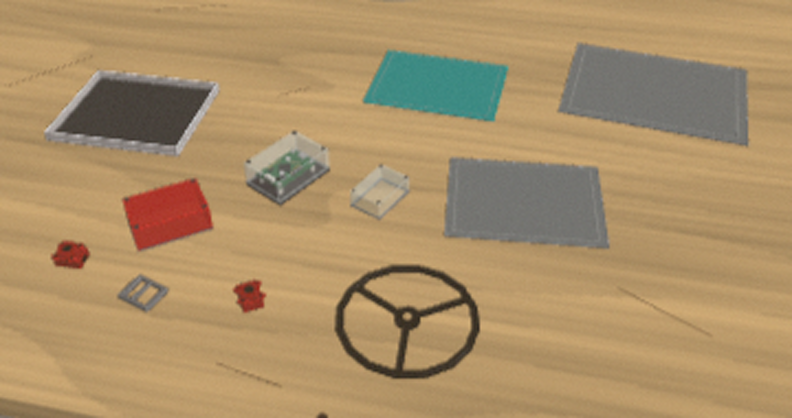

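View pics/b1.png

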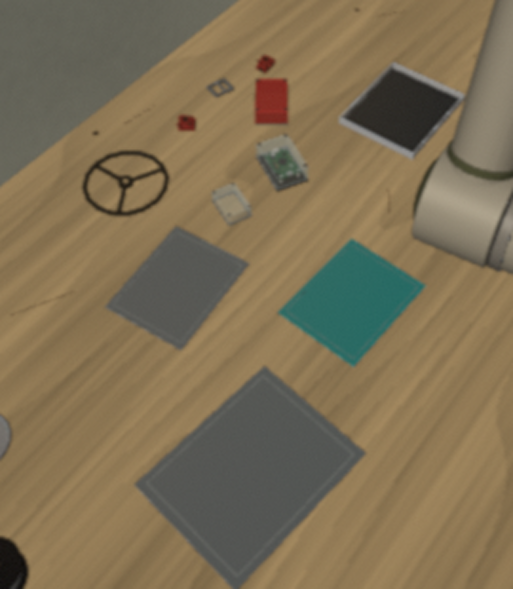

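The scene crop shows:
- **Covers:** clear with a board inside at (280,216), a smaller empty clear one at (323,227), and red at (226,237). The larger clear one is meant, on the base.
- **Mats:** turquoise (346,180), grey far (448,182), grey near (389,231). I'll size the greys numerically.
- **Tray:** at (211,190).

Run:
```python
from h import *
d=eyes.capture("scene")
S=lambda L,z:np.array([at(d,150+u/2.2,140+v/2.2,z)[:2] for u,v in L])
for n,L,z in(("far",[(578,44),(747,69),(746,143),(560,110)],2),("near",[(450,158),(599,168),(608,246),(444,237)],2),
 ("traytop",[(98,71),(218,83),(180,153),(46,137)],14),("covertop",[(295,132),(329,150),(281,180),(247,163)],36),("small",[(378,166),(410,178),(381,203),(351,190)],20)):
    p=S(L,z);print(n,p.round().tolist(),"c",p.mean(0).round(),"sides",np.linalg.norm(p-np.roll(p,-1,0),axis=1).round(), "dirs",np.degrees(np.arctan2(*(np.roll(p,-1,0)-p).T[::-1])).round())
for n,u,v in(("guard",334,285),("m1",182,256),("m2",263,274),("buckle",215,273),("red",226,237)): print(n,at(d,u,v,5)[:2].round())
e=eyes.capture("side")
for n,L,z in(("far",[(264,370),(363,453),(236,586),(137,484)],2),("near",[(178,227),(247,265),(181,348),(107,306)],2),("tray",[(396,65),(465,100),(412,157),(340,121)],14),("cover",[(285,135),(308,180),(282,190),(257,148)],20)):
    p=np.array([at(e,180+u/1.9,90+v/1.9,z)[:2] for u,v in L]);print("side",n,"c",p.mean(0).round(),"sides",np.linalg.norm(p-np.roll(p,-1,0),axis=1).round())
P,r,s=tool(); w=eyes.capture("wrist"); V=np.array(w["view"]);o=-V[:3,:3].T@V[:3,3]
print("wristcam in tool",r.inv().apply(o-P).round(),"look",r.inv().apply(-V[2,:3]).round(2),"up",r.inv().apply(V[1,:3]).round(2),w["fx"])
```

```text
far [[194.0, 323.0], [215.0, 560.0], [397.0, 537.0], [372.0, 304.0]] c [295. 431.] sides [238. 183. 234. 180.] dirs [ 85.  -7. -96. 174.]
near [[504.0, 176.0], [486.0, 356.0], [620.0, 367.0], [643.0, 191.0]] c [563. 273.] sides [181. 135. 178. 140.] dirs [  96.    5.  -82. -174.]
traytop [[427.0, -337.0], [421.0, -160.0], [578.0, -148.0], [582.0, -327.0]] c [ 502. -243.] sides [178. 157. 180. 156.] dirs [  92.    4.  -89. -176.]
covertop [[535.0, -12.0], [561.0, 38.0], [626.0, -0.0], [605.0, -49.0]] c [582.  -6.] sides [56. 75. 53. 79.] dirs [  63.  -31. -114.  152.]
small [[559.0, 97.0], [573.0, 139.0], [623.0, 115.0], [608.0, 77.0]] c [591. 107.] sides [44. 55. 41. 53.] dirs [  71.  -26. -111.  157.]
guard [769. 171.]
m1 [ 758. -197.]
m2 [771.  10.]
buckle [791. -97.]
red [ 674. -123.]
side far c [292. 429.] sides [178. 232. 179. 230.]
side near c [557. 271.] sides [133. 172. 135. 176.]
side tray c [ 486. -242.] sides [147. 174. 144. 182.]
side cover c [574.  -8.] sides [109.  47. 102.  56.]
wristcam in tool [  75.   -1. -143.] look [-0.29  0.    0.96] up [0.96 0.   0.29] 316.75264903248046
```

The near grey mat (563,273), about 140x180 mm, is the smaller one. The far grey measures about 180x235 mm. The cover sits near (582,-6). I'm moving over it for a close wrist look, which also confirms its identity.

Call:
drive_tool --series "0.35 -0.2 0 0 0 0.3 1;0.7 -0.4 0 0 0 0.6 1;1 -0.57 0 0 0 0.9 1;1 -0.57 0 0 0 1 1"

```text
time_s: 1.45
eef_pos: [277.9, -380.2, 231.7]
ee_rot: [-0.0, 0.998, -0.067, 0.0]
force: [-0.4, -0.6, -0.2]
grip_width: 1.0
```

Call:
drive_tool --series "0.2 -0.35 0 0 0 0.3 1;0.4 -0.7 0 0 0 0.6 1;0.61 -1 0 0 0 0.7 1;0.61 -1 0 0 0 0.7 1"

```text
time_s: 1.85
eef_pos: [368.7, -267.7, 232.0]
ee_rot: [-0.001, 0.971, -0.239, 0.001]
force: [0.1, -0.1, 0.1]
grip_width: 1.0
```

Call:
drive_tool --series "0.06 -0.4 0.1 0 0 0 1;0.13 -0.8 0.2 0 0 0 1;0.19 -1 0.2 0 0 0 1"

```text
time_s: 2.15
eef_pos: [445.2, -169.5, 207.1]
ee_rot: [-0.001, 0.971, -0.238, -0.0]
force: [1.0, -0.2, -0.3]
grip_width: 0.998
```

Call:
drive_tool --series "0.06 -0.4 0 0 0 0 1;0.13 -0.8 0 0 0 0 1;0.19 -1 0 0 0 0 1"

```text
time_s: 2.45
eef_pos: [522.2, -71.1, 207.3]
ee_rot: [-0.001, 0.972, -0.237, -0.0]
force: [0.2, -0.3, -0.5]
grip_width: 1.001
```

Run:
```python
from h import *
plan([582,-6,200],np.radians(62))
```

```text
shift [ 0.194 -0.711  0.062] turn [-0.005  0.002  0.022] tcp [522.2 -71.1 207.3] j6 1.69 t 2.45
```

Call:
drive_tool --series "0.1 -0.35 0.03 0 0 0 1;0.19 -0.71 0.06 0 0 0.02 1;0.19 -0.71 0.06 0 0 0.02 1;0.19 -0.71 0.06 0 0 0.02 1"

```text
time_s: 2.85
eef_pos: [581.6, -5.8, 199.7]
ee_rot: [-0.001, 0.971, -0.241, -0.001]
force: [0.0, -1.1, 0.4]
grip_width: 1.003
```

Run:
```python
from h import *
d=eyes.capture("wrist"); print(tool()[0],proj(d,[582,-6,36]),[k["rect"] for k in nets.spot_in("cover",d)]); save(d,"w1.png",(120,40,520,340),2)
```

```text
[581.33267433  -6.51849832 200.06424494] [323.95881898 182.58706329] [[202.1, 184.0, 255.6, 245.9], [299.6, 140.3, 359.4, 223.5], [330.3, 0.0, 424.5, 82.4]]
```

View pics/w1.png

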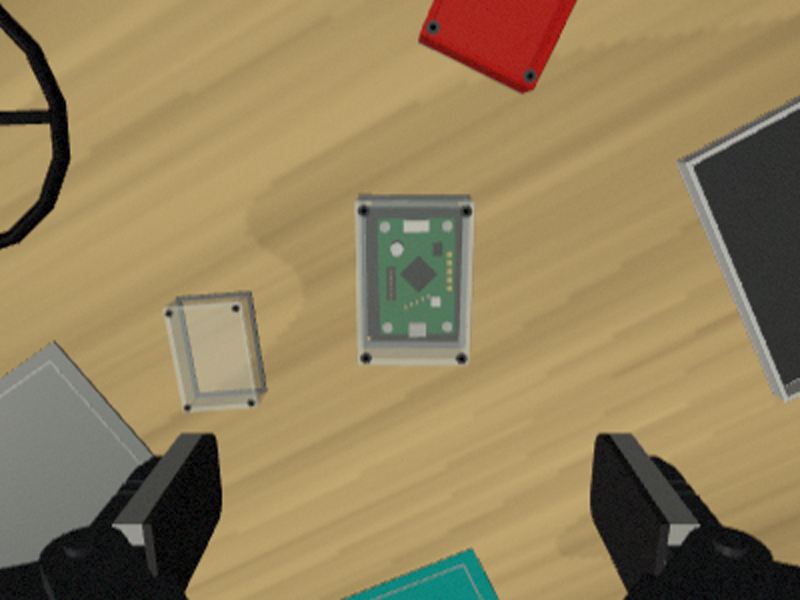

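The wrist crop shows the clear cover with the green board inside, centred at about crop (415,281). The smaller clear one is at left (212,352) and the red one at the top. This confirms the target. Next I measure its pose.

Run:
```python
from h import *
d=eyes.capture("wrist")
for n,L,z in(("screws",[(364,211),(467,211),(461,358),(366,358)],36),("top",[(358,197),(473,197),(468,364),(359,364)],36),("board",[(378,219),(455,220),(455,334),(379,334)],16)):
    p=np.array([at(d,120+u/2,40+v/2,z)[:2] for u,v in L]);q=np.roll(p,-1,0)-p
    print(n,p.mean(0).round(1),np.linalg.norm(q,axis=1).round(1),np.degrees(np.arctan2(q[:,1],q[:,0])).round(1))
p=np.array([at(d,120+u/2,40+v/2,14)[:2] for u,v in[(680,160),(785,400)]]);print("trayedge",p.round(),np.degrees(np.arctan2(*(p[1]-p[0])[::-1])).round(1))
```

```text
screws [579.2  -9.4] [49.5 75.1 49.  75.1] [-118.   151.2   62.   -28.3]
top [580.7 -10.2] [55.  85.  56.3 85.1] [-118.   152.    62.   -28.9]
board [578.5 -10.7] [39.6 61.6 41.2 62.1] [-118.8  153.3   62.   -28.2]
trayedge [[ 570. -156.]
 [ 419. -161.]] -178.0
```

Run:
```python
from h import *
plan([579.5,-10,80],np.radians(61.7))
```

```text
shift [-0.     0.031  1.004] turn [-0.004  0.001  0.01 ] tcp [581.2  -7.  200.5] j6 1.84 t 3.0
```

Call:
drive_tool --series "0 0.03 0.35 0 0 0 1;0 0.03 0.7 0 0 0.01 1;0 0.03 1 0 0 0.01 1;0 0.03 1 0 0 0.01 1"

```text
time_s: 3.4
eef_pos: [576.8, -10.5, 76.7]
ee_rot: [-0.001, 0.969, -0.245, -0.004]
force: [-0.6, 0.1, 0.4]
grip_width: 1.004
```

Run:
```python
from h import *
plan([579.5,-10,10],np.radians(61.7))
d=eyes.capture("wrist"); save(d,"w2.png",(120,40,520,340),1.5)
```

```text
shift [ 0.023 -0.014  0.556] turn [ 0.     0.017 -0.003] tcp [576.8 -10.5  76.7] j6 1.84 t 3.4
```

View pics/w2.png

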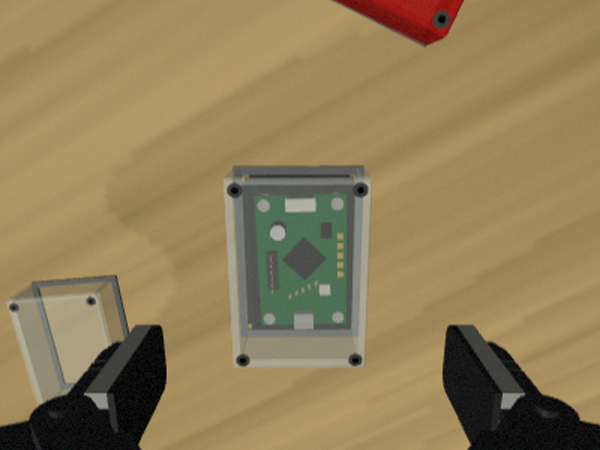

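The cover sits between the fingers, with its centre at crop (298,275) and finger inner edges at x = 165 and 443. I'll refine once more from the screws.

Run:
```python
from h import *
d=eyes.capture("wrist")
p=np.array([at(d,120+u/1.5,40+v/1.5,36)[:2] for u,v in[(234,190),(361,190),(355,360),(243,360)]]);q=np.roll(p,-1,0)-p
print(p.mean(0).round(1),np.linalg.norm(q,axis=1).round(1),np.degrees(np.arctan2(q[:,1],q[:,0])).round(1))
plan([*p.mean(0),10],np.radians(61.8))
```

```text
[580.7  -7.7] [50.5 76.4 49.8 76.4] [-118.4  151.6   61.6  -27.9]
shift [-0.006 -0.024  0.599] turn [-0.005 -0.001 -0.005] tcp [579.9 -10.7  81.8] j6 1.84 t 3.5
```

Call:
drive_tool --series "0 -0.02 0.3 0 0 0 1;0 -0.02 0.5 0 0 0 1;0 -0.02 0.58 0 0 0 1;0 -0.02 0.58 0 0 0 1;0 -0.02 0.58 0 0 0 1" --newtons 25

```text
time_s: 4.0
eef_pos: [582.3, -8.9, 14.3]
ee_rot: [-0.001, 0.97, -0.245, 0.002]
force: [0.1, -0.8, 0.5]
grip_width: 0.997
```

Call:
drive_tool --series "0 0 0 0 0 0 0.8;0 0 0 0 0 0 0.6;0 0 0 0 0 0 0.5;0 0 0 0 0 0 0.5;0 0 0 0 0 0 0.5;0 0 0 0 0 0 0.5;0 0 0 0 0 0 0.5;0 0 0 0 0 0 0.5" --newtons 25

```text
time_s: 4.8
eef_pos: [583.1, -9.1, 15.9]
ee_rot: [-0.001, 0.97, -0.245, 0.003]
force: [-0.8, 0.3, 7.8]
grip_width: 0.672
```

Call:
drive_tool --series "0 0 -0.02 0 0 0 0.5;0 0 -0.05 0 0 0 0.5;0 0 -0.1 0 0 0 0.5;0 0 -0.15 0 0 0 0.5;0 0 -0.2 0 0 0 0.5;0 0 -0.3 0 0 0 0.5;0 0 -0.4 0 0 0 0.5;0 0 -0.6 0 0 0 0.5;0 0 -0.8 0 0 0 0.5;0 0 -0.8 0 0 0 0.5"

```text
time_s: 5.8
eef_pos: [584.1, -9.4, 115.9]
ee_rot: [-0.001, 0.97, -0.245, 0.007]
force: [-0.1, -0.8, -1.1]
grip_width: 0.675
```

Run:
```python
from h import *
plan([582,-8,110],None)
d=eyes.capture("wrist"); e=eyes.capture("scene"); save(d,"w3.png",None,1)
a=d["frame"][40:340,120:520,::-1]; b=cv2.resize(e["frame"][150:300,180:380,::-1],(400,300),interpolation=2)
cv2.imwrite("pics/c3.png",np.hstack([a,b]))
```

```text
shift [-0.022 -0.002  0.049] turn [0. 0. 0.] tcp [584.1  -9.4 115.9] j6 1.85 t 5.8
```

View pics/c3.png

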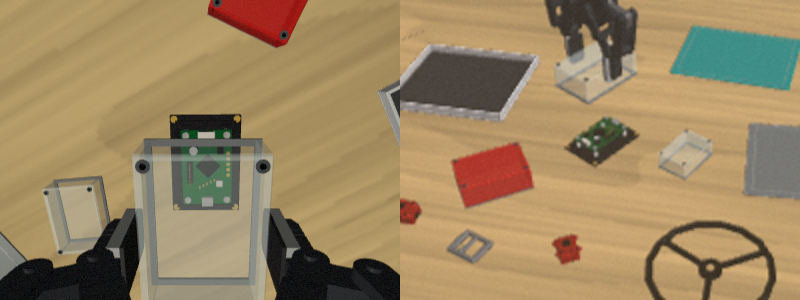

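The cover hangs level in the fingers, and the bare board stands undisturbed on the base (scene crop 600,140). Now to the tray.

Call:
drive_tool --series "0.02 0.2 0 0 0 0 0.5;0.07 0.5 0 0 0 0 0.5;0.11 0.8 0 0 0 0 0.5;0.14 1 0 0 0 0 0.5;0.14 1 0 0 0 0 0.5"

```text
time_s: 6.4
eef_pos: [539.0, -125.0, 110.8]
ee_rot: [-0.001, 0.969, -0.246, 0.003]
force: [0.0, 0.6, -0.7]
grip_width: 0.672
```

Call:
drive_tool --series "0.03 0.25 0 0 0 0 0.5;0.07 0.5 0 0 0 0 0.5;0.11 0.75 0 0 0 0 0.5;0.12 0.9 0 0 0 0 0.5;0.12 0.9 0 0 0 0 0.5;0.12 0.9 0 0 0 0 0.5"

```text
time_s: 7.0
eef_pos: [500.1, -225.8, 109.9]
ee_rot: [-0.002, 0.969, -0.246, 0.002]
force: [0.5, 0.2, -0.7]
grip_width: 0.67
```

Run:
```python
from h import *
plan([495,-246,60],None)
d=eyes.capture("wrist"); e=eyes.capture("scene")
a=d["frame"][:,:,::-1][0:400,60:580]; b=cv2.resize(e["frame"][140:240,150:270,::-1],None,fx=2.3,fy=2.3,interpolation=2)
c=np.zeros((400,520+b.shape[1],3),np.uint8); c[:,:520]=a; c[:b.shape[0],520:]=b; cv2.imwrite("pics/c4.png",c); print(proj(e,[495,-246,3]),proj(d,[495,-246,3]))
```

```text
shift [0.042 0.17  0.415] turn [0. 0. 0.] tcp [ 500.1 -225.8  109.9] j6 1.43 t 7.0
[212.64437352 191.12148666] [349.13778854 193.71880715]
```

View pics/c4.png

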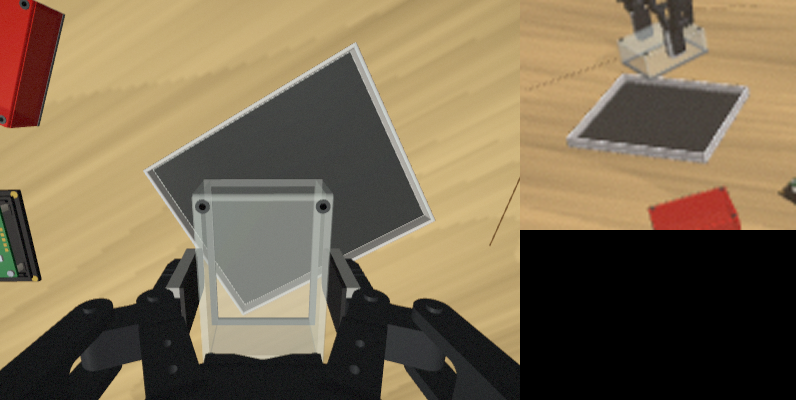

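The tray is fully visible, with its rim corners at (415,44), (493,219), (304,310) and (207,171) in full-frame pixels.

Run:
```python
from h import *
d=eyes.capture("wrist")
p=np.array([at(d,u,v,14)[:2] for u,v in[(415,44),(493,219),(304,310),(207,171)]]);q=np.roll(p,-1,0)-p
print(p.round().tolist(),p.mean(0).round(1),np.linalg.norm(q,axis=1).round(1))
plan([*p.mean(0),40],np.radians(61.8))
```

```text
[[572.0, -335.0], [425.0, -338.0], [423.0, -163.0], [566.0, -159.0]] [ 496.4 -248.6] [146.8 174.8 143.4 176. ]
shift [0.06  0.187 0.585] turn [-0.007 -0.008 -0.009] tcp [ 500.4 -225.6  110.3] j6 1.43 t 7.15
```

Call:
drive_tool --series "0.06 0.19 0 0 0 0 0.5;0.06 0.19 0 0 0 0 0.5;0.06 0.19 0.2 0 0 0 0.5;0.06 0.19 0.45 0 0 0 0.5;0.06 0.19 0.6 0 0 0 0.5;0.06 0.19 0.65 0 0 0 0.5;0.06 0.19 0.65 0 0 0 0.5;0.06 0.19 0.65 0 0 0 0.5"

```text
time_s: 7.95
eef_pos: [496.9, -248.9, 33.2]
ee_rot: [-0.001, 0.969, -0.246, 0.003]
force: [0.2, -0.1, -0.7]
grip_width: 0.675
```

Run:
```python
from h import *
plan([496,-248,14],None)
e=eyes.capture("scene");plan([496,-248,14],None); print(tool()[2]["force"])
```

```text
shift [-0.011 -0.003  0.16 ] turn [0. 0. 0.] tcp [ 496.9 -248.9   33.2] j6 1.39 t 7.95
shift [-0.012 -0.004  0.161] turn [0. 0. 0.] tcp [ 496.9 -249.1   33.4] j6 1.39 t 8.0
[-0.14565008 -0.2666102  -1.8494537 ]
```

Call:
drive_tool --series "0 0 0.03 0 0 0 0.5;0 0 0.06 0 0 0 0.5;0 0 0.09 0 0 0 0.5;0 0 0.11 0 0 0 0.5;0 0 0.12 0 0 0 0.5;0 0 0.12 0 0 0 0.5;0 0 0.12 0 0 0 0.5"

```text
time_s: 8.7
eef_pos: [497.1, -249.1, 19.0]
ee_rot: [-0.001, 0.969, -0.246, 0.003]
force: [0.4, -0.4, -0.6]
grip_width: 0.67
```

Call:
drive_tool --series "0 0 0.01 0 0 0 0.5;0 0 0.02 0 0 0 0.5;0 0 0.02 0 0 0 0.5"

```text
time_s: 9.0
eef_pos: [497.0, -249.1, 16.4]
ee_rot: [-0.001, 0.969, -0.246, 0.003]
force: [-0.7, -0.3, -0.6]
grip_width: 0.676
```

Call:
drive_tool --series "0 0 0.01 0 0 0 0.5;0 0 0.02 0 0 0 0.5;0 0 0.02 0 0 0 0.5"

```text
time_s: 9.3
eef_pos: [497.1, -249.1, 14.9]
ee_rot: [-0.001, 0.969, -0.246, 0.003]
force: [-3.4, 1.7, 9.4]
grip_width: 0.673
```

Call:
drive_tool --series "0 0 0 0 0 0 0.7;0 0 0 0 0 0 0.75;0 0 0 0 0 0 0.85;0 0 0 0 0 0 1;0 0 0 0 0 0 1;0 0 0 0 0 0 1;0 0 0 0 0 0 1"

```text
time_s: 10.0
eef_pos: [497.1, -249.1, 14.9]
ee_rot: [-0.001, 0.969, -0.246, 0.003]
force: [0.3, -0.1, -0.0]
grip_width: 0.998
```

Call:
drive_tool --series "0 0 -0.1 0 0 0 1;0 0 -0.3 0 0 0 1;0 0 -0.6 0 0 0 1;0 0 -0.9 0 0 0 1;0 0 -1 0 0 0 1;0 0 -1 0 0 0 1"

```text
time_s: 10.6
eef_pos: [496.9, -249.6, 137.0]
ee_rot: [-0.0, 0.969, -0.246, 0.005]
force: [-0.3, 0.0, -1.5]
grip_width: 0.997
```

Run:
```python
from h import *
plan([578,-10,200],np.radians(61.8))
d=eyes.capture("wrist"); e=eyes.capture("scene")
a=d["frame"][:,:,::-1][0:400,120:520]; b=cv2.resize(e["frame"][140:300,150:350,::-1],None,fx=2,fy=2,interpolation=2)
c=np.zeros((400,800,3),np.uint8); c[:,:400]=a; c[:b.shape[0],400:]=b; cv2.imwrite("pics/c5.png",c)
```

```text
shift [-0.351 -2.079 -0.523] turn [-0.005 -0.02  -0.008] tcp [ 496.9 -249.6  137. ] j6 1.39 t 10.6
```

View pics/c5.png

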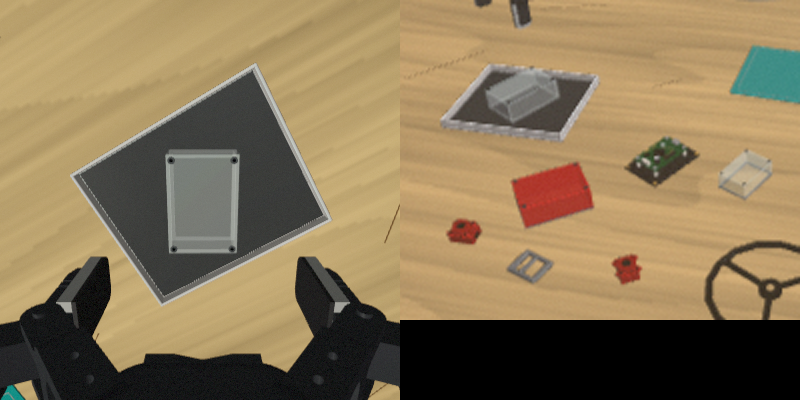

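The cover stands flat near the middle of the tray at crop (203,203), and the fingers are clear of it. Back to the board.

Call:
drive_tool --series "-0.06 -0.3 -0.05 0 0 0 1;-0.12 -0.7 -0.1 0 0 0 1;-0.17 -1 -0.1 0 -0.02 0 1;-0.17 -1 -0.1 0 -0.02 -0.01 1"

```text
time_s: 11.1
eef_pos: [535.3, -129.7, 144.8]
ee_rot: [-0.003, 0.971, -0.241, -0.004]
force: [-0.2, -1.3, 0.3]
grip_width: 1.0
```

Call:
drive_tool --series "-0.06 -0.3 0 0 0 0 1;-0.12 -0.7 0 0 0 0 1;-0.17 -1 0 0 0 0 1;-0.17 -1 0 0 0 0 1;-0.17 -1 0 0 0 0 1"

```text
time_s: 11.6
eef_pos: [572.8, -14.2, 144.1]
ee_rot: [-0.003, 0.971, -0.241, -0.005]
force: [0.0, -0.8, -1.1]
grip_width: 1.0
```

Run:
```python
from h import *
d=eyes.capture("wrist"); save(d,"w6.png",(190,60,450,260),3)
f=cv2.cvtColor(d["frame"],cv2.COLOR_RGB2HSV); m=cv2.inRange(f,(40,70,30),(85,255,255)); m=cv2.morphologyEx(m,cv2.MORPH_CLOSE,np.ones((15,15)))
n,l,s,c=cv2.connectedComponentsWithStats(m); i=1+np.argmax([s[k,4]*(abs(c[k]-[320,170]).max()<70) for k in range(1,n)])
b=cv2.boxPoints(cv2.minAreaRect(np.argwhere(l==i)[:,::-1].astype(np.float32)));print(b)
p=np.array([at(d,u,v,16)[:2] for u,v in b]);q=np.roll(p,-1,0)-p
print(p.mean(0),np.linalg.norm(q,axis=1).round(1),np.degrees(np.arctan2(q[:,1],q[:,0])).round(1)); plan([*p.mean(0),60],np.radians(61.8))
```

```text
[[290.99997 219.99997]
 [290.99997 150.99997]
 [337.99997 150.99997]
 [337.99997 219.99997]]
[580.48795662  -8.38484704] [62.8 40.  62.7 42.8] [ -29.6 -117.9  152.9   62.2]
shift [ 0.039 -0.076  0.703] turn [-0.007  0.021  0.01 ] tcp [572.8 -14.9 144.4] j6 1.82 t 11.65
```

View pics/w6.png

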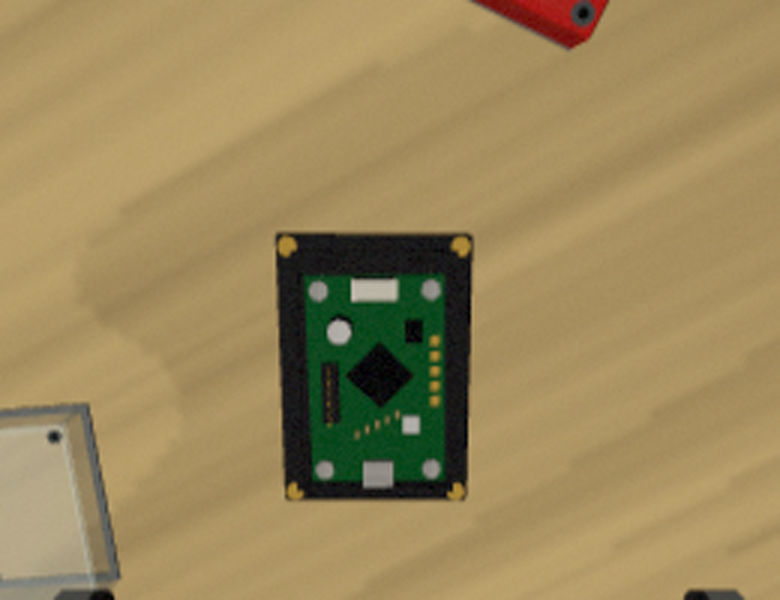

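Board centre is (580.5,-8.4), at full-frame pixels 291–338 by 151–220, aligned with the base and undisturbed.

Call:
drive_tool --series "0.04 -0.08 0.3 0 0.02 0.01 1;0.04 -0.08 0.6 0 0.02 0.01 1;0.04 -0.08 0.7 0 0.02 0.01 1;0.04 -0.08 0.7 0 0.02 0.01 1;0.04 -0.08 0.7 0 0.02 0.01 1;0.04 -0.08 0.7 0 0.02 0.01 1"

```text
time_s: 12.25
eef_pos: [581.8, -8.6, 62.2]
ee_rot: [-0.002, 0.97, -0.244, 0.002]
force: [-0.5, -0.5, -0.1]
grip_width: 1.0
```

Run:
```python
from h import *
d=eyes.capture("wrist"); save(d,"w7.png",None,1)
f=cv2.cvtColor(d["frame"],cv2.COLOR_RGB2HSV); m=cv2.inRange(f,(40,70,30),(85,255,255)); m=cv2.morphologyEx(m,cv2.MORPH_CLOSE,np.ones((15,15)))
n,l,s,c=cv2.connectedComponentsWithStats(m); i=1+np.argmax([s[k,4]*(abs(c[k]-[320,220]).max()<90) for k in range(1,n)])
b=cv2.boxPoints(cv2.minAreaRect(np.argwhere(l==i)[:,::-1].astype(np.float32)));print(b.round())
p=np.array([at(d,u,v,16)[:2] for u,v in b]);q=np.roll(p,-1,0)-p
print(p.mean(0),np.linalg.norm(q,axis=1).round(1),np.degrees(np.arctan2(q[:,1],q[:,0])).round(1)); plan([*p.mean(0),8],np.radians(62))
```

```text
[[293. 180.]
 [358. 180.]
 [358. 273.]
 [293. 273.]]
[580.20575562  -8.25453458] [39.8 63.7 43.5 63.7] [-118.2  153.6   61.8  -29.8]
shift [-0.012  0.006  0.45 ] turn [-0.008 -0.004 -0.008] tcp [581.7  -8.5  62. ] j6 1.84 t 12.3
```

Call:
drive_tool --series "-0.01 0 0.2 0 0 0 1;-0.01 0 0.35 0 0 0 1;-0.01 0 0.42 0 0 0 1;-0.01 0 0.45 0 0 0 1;-0.01 0 0.45 0 0 0 1;-0.01 0 0.45 0 0 0 1" --newtons 20

```text
time_s: 12.9
eef_pos: [581.4, -7.8, 8.9]
ee_rot: [-0.002, 0.97, -0.244, 0.002]
force: [0.1, -0.0, -0.1]
grip_width: 0.998
```

Call:
drive_tool --series "0 0 0.01 0 0 0 0.8;0 0 0.01 0 0 0 0.65;0 0 0.01 0 0 0 0.58;0 0 0.01 0 0 0 0.54;0 0 0.01 0 0 0 0.54;0 0 0.01 0 0 0 0.54"

```text
time_s: 13.5
eef_pos: [581.4, -7.9, 7.7]
ee_rot: [-0.002, 0.97, -0.244, 0.002]
force: [0.3, -0.3, -0.5]
grip_width: 0.542
```

Run:
```python
from h import *
d=eyes.capture("wrist"); save(d,"w8.png",(200,150,440,380),2.6); s=tool()[2]; print(s["force"],s["grip_width"],s["eef_pos"])
```

```text
[-0.34838631 -0.73350914  0.30946406] 0.5374363777704847 [581.36970962  -7.84388341   7.70271515]
```

View pics/w8.png

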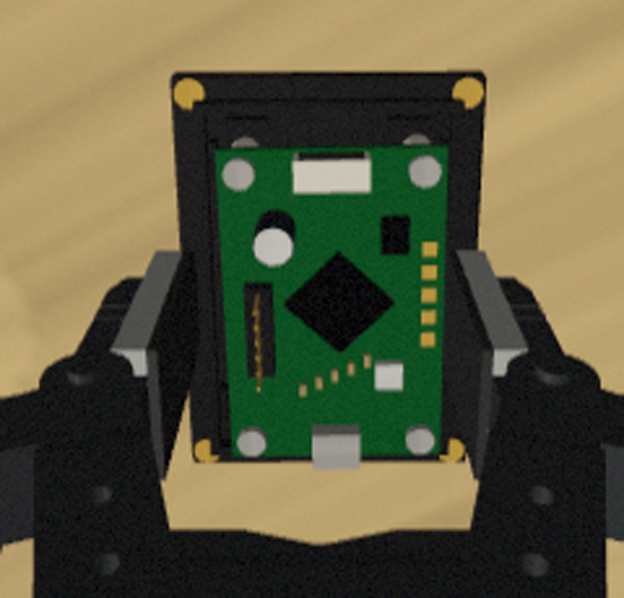

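The fingers flank the board's long edges symmetrically, free of the base. Closing.

Call:
drive_tool --series "0 0 0 0 0 0 0.5;0 0 0 0 0 0 0.46;0 0 0 0 0 0 0.43;0 0 0 0 0 0 0.4;0 0 0 0 0 0 0.35;0 0 0 0 0 0 0.35;0 0 0 0 0 0 0.35" --newtons 20

```text
time_s: 14.25
eef_pos: [581.4, -7.9, 7.8]
ee_rot: [-0.002, 0.97, -0.244, 0.002]
force: [-1.3, 0.2, 3.5]
grip_width: 0.458
```

Call:
drive_tool --series "0 0 -0.02 0 0 0 0.35;0 0 -0.04 0 0 0 0.35;0 0 -0.07 0 0 0 0.35;0 0 -0.1 0 0 0 0.35;0 0 -0.15 0 0 0 0.35;0 0 -0.25 0 0 0 0.35;0 0 -0.35 0 0 0 0.35;0 0 -0.45 0 0 0 0.35;0 0 -0.55 0 0 0 0.35;0 0 -0.55 0 0 0 0.35"

```text
time_s: 15.25
eef_pos: [582.0, -8.2, 76.0]
ee_rot: [-0.002, 0.97, -0.244, 0.004]
force: [-0.6, -0.5, -0.7]
grip_width: 0.457
```

Run:
```python
from h import *
d=eyes.capture("wrist"); e=eyes.capture("scene"); f=eyes.capture("side")
a=d["frame"][150:380,200:440,::-1]
b=cv2.resize(e["frame"][170:250,240:340,::-1],(288,230),interpolation=2); c=cv2.resize(f["frame"][130:220,280:370,::-1],(230,230),interpolation=2)
cv2.imwrite("pics/c9.png",np.hstack([a,b,c])); plan([563,273,75],np.radians(62))
```

```text
shift [-1.238 -1.993 -0.007] turn [-0.009 -0.006 -0.008] tcp [580.8  -7.9  73.5] j6 1.84 t 15.4
```

View pics/c9.png

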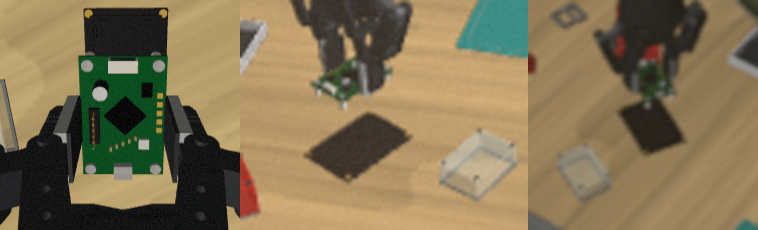

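The board hangs level in the fingers (crop 123,115), and the base stayed in place. Now to the mat.

Call:
drive_tool --series "-0.1 -0.15 -0.03 0 0 0 0.35;-0.2 -0.35 -0.05 0 0 0 0.35;-0.35 -0.55 -0.05 0 0 0 0.35;-0.5 -0.8 -0.05 0 0 0 0.35;-0.6 -1 -0.05 0 0 0 0.35;-0.6 -1 -0.05 0 0 0 0.35"

```text
time_s: 16.0
eef_pos: [573.3, 134.7, 79.1]
ee_rot: [-0.002, 0.97, -0.242, 0.001]
force: [-0.5, -0.7, -0.6]
grip_width: 0.454
```

Call:
drive_tool --series "-0.1 -0.15 0 0 0 0 0.35;-0.2 -0.35 0 0 0 0 0.35;-0.35 -0.55 0 0 0 0 0.35;-0.5 -0.8 0 0 0 0 0.35;-0.6 -0.97 0 0 0 0 0.35;-0.6 -0.97 0 0 0 0 0.35;-0.6 -0.97 0 0 0 0 0.35"

```text
time_s: 16.7
eef_pos: [564.4, 270.5, 78.8]
ee_rot: [-0.001, 0.97, -0.242, 0.001]
force: [0.2, -0.9, -0.1]
grip_width: 0.454
```

Run:
```python
from h import *
d=eyes.capture("wrist"); e=eyes.capture("scene"); print(tool()[2]["grip_width"],proj(d,[560,272,2]))
a=cv2.resize(d["frame"][:,:,::-1],(480,300)); b=cv2.resize(e["frame"][180:280,340:446,::-1],(318,300),interpolation=2)
cv2.imwrite("pics/c10.png",np.hstack([a,b])); plan([560,272,30],np.radians(62))
```

```text
0.45733580338836693 [325.51566596 216.9676873 ]
shift [-0.043  0.004  0.409] turn [-0.007 -0.003 -0.003] tcp [564.7 269.9  79.1] j6 2.32 t 16.8
```

View pics/c10.png

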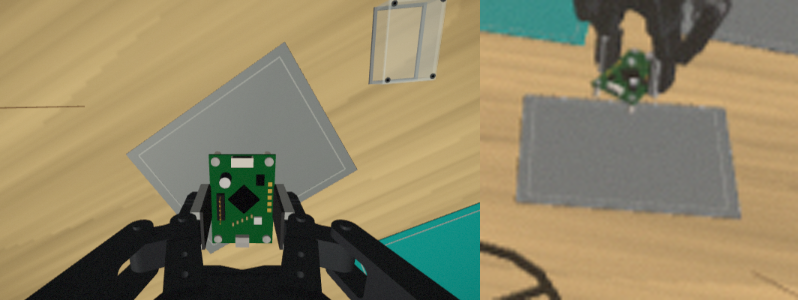

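The mat's centre lies at about (323,215) in the full wrist frame, which agrees with my (560,272) to a few mm. Lowering now.

Call:
drive_tool --series "-0.03 0 0.06 0 0 0 0.35;-0.03 0 0.2 0 0 0 0.35;-0.03 0 0.35 0 0 0 0.35;-0.03 0 0.46 0 0 0 0.35;-0.03 0 0.53 0 0 0 0.35;-0.03 0 0.55 0 0 0 0.35;-0.03 0 0.55 0 0 0 0.35;-0.03 0 0.55 0 0 0 0.35"

```text
time_s: 17.6
eef_pos: [562.1, 271.8, 13.8]
ee_rot: [-0.002, 0.97, -0.243, 0.002]
force: [-0.7, -0.1, 1.2]
grip_width: 0.459
```

Call:
drive_tool --series "0 0 0.01 0 0 0 0.35;0 0 0.02 0 0 0 0.35;0 0 0.03 0 0 0 0.35;0 0 0.03 0 0 0 0.35;0 0 0.03 0 0 0 0.35"

```text
time_s: 18.1
eef_pos: [562.1, 271.8, 10.2]
ee_rot: [-0.002, 0.97, -0.243, 0.002]
force: [-0.3, 1.1, -0.4]
grip_width: 0.458
```

Call:
drive_tool --series "0 0 0.01 0 0 0 0.35;0 0 0.02 0 0 0 0.35;0 0 0.02 0 0 0 0.35"

```text
time_s: 18.4
eef_pos: [562.0, 271.8, 7.6]
ee_rot: [-0.002, 0.97, -0.243, 0.001]
force: [0.3, -0.1, -0.5]
grip_width: 0.457
```

Call:
drive_tool --series "0 0 0.01 0 0 0 0.35;0 0 0.01 0 0 0 0.35"

```text
time_s: 18.6
eef_pos: [561.9, 271.7, 6.1]
ee_rot: [-0.002, 0.97, -0.243, 0.001]
force: [0.5, -0.3, -0.4]
grip_width: 0.46
```

Call:
drive_tool --series "0 0 0.01 0 0 0 0.35;0 0 0.01 0 0 0 0.35"

```text
time_s: 18.8
eef_pos: [562.0, 271.8, 5.8]
ee_rot: [-0.002, 0.97, -0.243, 0.001]
force: [-2.9, -2.4, 7.3]
grip_width: 0.454
```

Contact is at the expected height, with about 7 N. Releasing gently.

Call:
drive_tool --series "0 0 0 0 0 0 0.48;0 0 0 0 0 0 0.52;0 0 0 0 0 0 0.58;0 0 0 0 0 0 0.7;0 0 0 0 0 0 0.85;0 0 0 0 0 0 0.85"

```text
time_s: 19.4
eef_pos: [562.0, 271.8, 5.7]
ee_rot: [-0.002, 0.97, -0.243, 0.001]
force: [-0.1, 0.3, 1.1]
grip_width: 0.852
```

Call:
drive_tool --series "0 0 -0.1 0 0 0 0.85;0 0 -0.3 0 0 0 0.85;0 0 -0.6 0 0 0 0.85;0 0 -0.9 0 0 0 0.85;0 0 -0.95 0 0 0 0.85;0 0 -0.95 0 0 0 0.85;0 0 -0.95 0 0 0 0.85"

```text
time_s: 20.1
eef_pos: [561.1, 271.4, 118.8]
ee_rot: [-0.001, 0.97, -0.243, 0.001]
force: [0.8, 0.5, 0.0]
grip_width: 0.85
```

Run:
```python
from h import *
d=eyes.capture("wrist"); e=eyes.capture("scene"); s=tool()[2]; print(s["force"],s["grip_width"],s["eef_pos"],s["time_s"])
a=cv2.resize(d["frame"][:,:,::-1],(480,300)); b=cv2.resize(e["frame"][140:330,160:480,::-1],(800,475)[:2],interpolation=2)
a=cv2.resize(d["frame"][40:340,120:520,::-1],(400,300)); b=cv2.resize(e["frame"][160:300,160:440,::-1],(400,200),interpolation=2)
c=np.zeros((300,800,3),np.uint8); c[:,:400]=a; c[:200,400:]=b; cv2.imwrite("pics/c11.png",c)
f=cv2.cvtColor(d["frame"],cv2.COLOR_RGB2HSV); m=cv2.inRange(f,(45,90,30),(75,255,255)); m=cv2.morphologyEx(m,cv2.MORPH_CLOSE,np.ones((15,15)))
n,l,st,cc=cv2.connectedComponentsWithStats(m); i=1+np.argmax(st[1:,4]); print(st[i],"board",at(d,*cc[i],14)[:2])
```

```text
[-0.46301784  0.12211884  0.17958191] 0.8494659592330829 [560.98145471 271.33388177 118.29801853] 20.2
[ 297  163   51   72 3375] board [562.60105947 272.85799987]
```

View pics/c11.png

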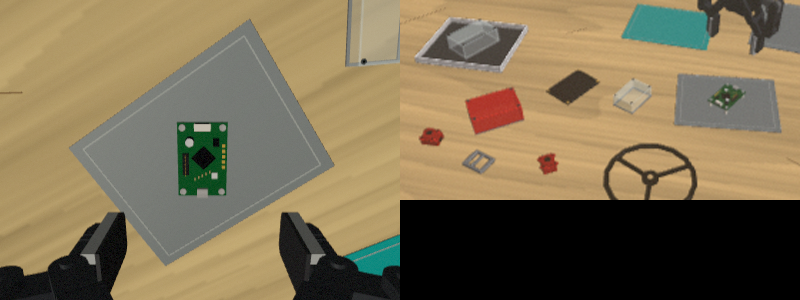

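The board stands upright at the mat's middle (crop 203,158), and the cover is flat in the tray. The base and loose parts look unmoved, and the arm is clear of everything. Handing in.

```bash
python3 -c "
from h import *
print(ctrl.finish_job())"
```

```text
the job is handed in; nothing more can be done
None
```

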